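# Centre-punch the drill spot on a microscope bracket blank

### The arm

A 6-joint arm with a two-finger parallel gripper is mounted at the origin on the work surface. World frame = base frame: x ahead of the robot, y to its left, z up, the work surface at z = 0. Lengths are in mm, angles in rad, forces in N, time in s.
With the tool pointing down it reaches from about 375 to 750 mm from the base axis. Payload 9 kg.
Tool frame: the origin (TCP) lies at the very end of the fingers, on their centre line; the grasp point (between the pads) lies 19 mm behind it; z points along the fingers, y is the direction in which the jaws open and shut (so a half turn about z gives the same grasp; the last joint's range is limited). The gripper opens to 85 mm and grips with 20 to 120 N. Pads are 22 mm wide; open, the fingers measure 114 mm over their backs; the gripper's body (76 mm by 85 mm) begins 54 mm behind the grasp point. The pads swing forward as they close: fully open they stand 13 mm farther back than shut.
Start: joints at [-1.492, 0.104, 0.097, 1.564, 0, 1.353], TCP at [175.486, -573.795, 231.331] pointing down, gripper open.
Joint ranges: [-2.99, 2.99], [-0.84, 1.86], [-1.1, 1.16], [-1.84, 2.11], [-1.51, 1.56], [-3.14, 3.14]. Speed limits (rad/s): [2.22, 2.22, 2.57, 3.14, 3.14, 3.14].

### API

Orientations are given as a rotation vector (axis times angle).
In Python, from plant import r gives the robot as it stands. The module is installed in compiled form; this text tells all that it offers.
- The arm moves only by the shell command python3 -m pendant 'ROWS' [FORCE]. ROWS is JSON, a list that holds one entry, the list of rows, each a list of 5 numbers: the closure, from 0 (fully open) to 1 (shut), then the shift along the tool's x, y, z in cm, then the turn about the tool's z in rad. A call has exactly 8 rows; each row is the pose to reach, as a shift and turn from the pose commanded when the call began, along the tool's axes at that moment; what a row does not reach only later rows make up. A row lasts 1/8 s, in which the tool goes at most 62.5 mm and 10.7 degrees, less where a joint would pass 70% of its speed; a pose out of reach is approached as far as the arm can. A call with a gripper value outside its range is refused whole. The fingers move at their own pace and stop on an object; FORCE is the grip in N (left out, the last holds). Time passes only in rows, so rows that repeat a pose let the fingers close, or fill a call up. It gives the time, the measured TCP pose, the force and the opening at its end, in the units of the state.
- r.sense(): the state, without advancing time (a new reading comes with each control period).
- r.get_image(name): name is "scene" or "top" or "wrist"; returns the picture (400x640x3 uint8, red, green, blue); there is no depth.
- r.get_calibration(name): a dict with "fx", "fy", "cx", "cy" (pixels), "R" (3x3) and "t" (3): a world point X has camera coordinates R X + t; the wrist camera has in their place "T_tool_cam" (4x4, takes a point from camera to tool coordinates, whose origin is the TCP and whose axes are the flange's). Camera axes: x right, y down, z forward; pixel columns grow to the right and rows downward; lengths in mm; the calibration is good to about 2 mm. A picture is of the moment at which its call begins: read the wrist's pose just before it. get_calibration takes no time and is no camera call.
- r.close_job(): hands the job in, once; it reports no verdict.
Trained networks look in the newest picture that a camera, given by its name, has taken for a name from the list of things; names that differ only in an ending like _2 or _b are one class to them, and where a whole thing is asked for, a point or a joint stands for the part that bears it (a point fixed in the world has none). Each returns a list of dicts, best first, with "confidence" (0 to 1); they miss things now and then, are a little off and sometimes report something else, mostly with a low value. They report only what shows in the picture. A call takes as long as a camera call. They do not tell look-alikes from the thing itself.
- r.look_for(thing, camera): "xy" ([column, row] in pixels, amid what is visible of it).
- r.masks_of(thing, camera): "region" (400x640 bool, what is visible of it) and "xy" ([column, row] in pixels, amid what is visible of it).
The state is a dict: "time": time; "qpos": joint angles; "qvel": joint speeds; "tau": joint torques, N m; "ee_pos": TCP position; "orientation": TCP orientation; "force": force on the tool from outside, world axes, zero at the start; "wrist_torque": the same for the moment, N m; "width": finger opening in mm.
Only numpy, scipy, OpenCV 4.12 (cv2) and the standard library are available. Lean on these libraries where they do the work, as an engineer would, in place of code of your own. Each camera call takes 0.05 s, during which the arm holds its last target.

### The job

Take the spring-loaded centre punch (the thick-barrelled one, not the slim scriber) out of the white tool block, stand it upright on the scribed spot of the clamped bracket blank and press it gently straight down until its hidden spring snaps and drives the mark in; stop there, never forcing it against its solid end stop. Then put the punch back upright in the hole it came from, fully home on its collar, and leave everything else where it is.

Things in the scene. Friction and masses are not known exactly. Their poses are not given: they have to be found in the camera images.
- punch_grip (a point): Centre of the barrel of the loose spring punch (about 230 g), where to grasp it; z points up along the punch. Knurled steel barrel 18 mm across, from 28 mm below to 28 mm above this point; a 21 mm wide domed cap reaches 38 mm above it; below the barrel a collar 28 mm across and 6 mm thick, its flat underside 34 mm below this point. The nose with its 16 mm flat foot hangs below the collar.
- punch: The same punch; origin at the centre of the collar's underside, z up. Its nose is screwed in or out by an amount nobody has measured: the foot's face lies 26 to 50 mm below this origin, out of sight while the punch hangs in the block, so first contact with the blank must be felt. When lifted off, it cocks itself again.
- holder_hole0 (a point): Centre of the mouth of one hole of the fixed white plastic tool block (60 x 150 x 55 mm high, long side along its own y). The hole is 25 mm across, vertical, right through; z up. Punch or scriber hangs in it, the collar resting on the top face; the punch's barrel centre is then 34 mm above this point.
- holder_hole1 (a point): Centre of the mouth of the other hole of the tool block, 84 mm from the first; the same.
- spot (a point): The drill spot: centre of a 10 mm round hole in the fixed aluminium bracket blank, filled to 1 mm below the brim with a soft grey metal plug, with four short scribed lines around it that make a cross. This point is level with the blank's top face, 32 mm above the table; z up. The punch's axis must be within 2.5 mm of it or its 4 mm pin strikes beside the plug. An empty 14 mm hole 46 mm away is not the spot.
- blank: Dark steel block 130 x 84 x 20 mm, fixed to the table, carrying the clamped aluminium blank (90 x 60 x 12 mm with a small ear); origin at the centre of its underside, x along its long side; the spot lies at (16, 6, 32) mm. Two steel clamps up to 14 mm above the top face hold the ends of the blank, their inner edges 23 and 55 mm from the spot along x.
- mark (a joint): Depth of the plug below its start, m: 0 unmarked, 0.003 full; it stays. Pressing the punch, its push starts at 2 N and rises 1.5 to 2.5 N per mm; at 13 to 15 N, some 5 to 9 mm after contact, the hidden spring snaps: the push drops at once by 4 to 6 N and a pin shoots 3 mm out of the foot. Some 3 to 4 mm further (by then about 16 N) is the solid stop, where force leaps; 20 N is too much.
- scriber: Slim scriber, 11 mm barrel with a 27 mm collar, hanging in the other hole of the tool block; origin at its collar's underside; it stands 62 mm above the block. Not to be disturbed.
- spacer: Loose steel spacer ring, 18 mm across, 8 mm high, lying on the ear of the blank; origin under its centre. Bystander.
- rule: Loose steel rule 150 x 25 x 4 mm on the table between tool block and blank; origin under its centre. Bystander.
- dishes_a: Stack of five culture dishes, 92 mm across, 75 mm high; origin under its centre. Bystander.
- dishes_b: Stack of three culture dishes, 92 mm across, 45 mm high; origin under its centre. Bystander.
- dropper: Amber dropper bottle, 34 mm across, 75 mm high; origin under its centre. Bystander.
- slide_box: Grey slide box 85 x 100 x 32 mm; origin under its centre. Bystander.
- driver: Screwdriver lying on the table; origin under its middle. Bystander.
There are look-alikes about, which are no part of the job. What is shaped like the punch but orange or red is not meant. What is shaped like the blank but red is not meant.

How it is judged:
By the outcome, as a careful person would: the job done as asked, in the order asked, and still so for the second after the job is handed in, with the robot touching nothing.
It also fails if it takes over 67 s, if anything falls off the work surface, if the arm or the gripper's body presses on something with over 40 N, if the wrist force passes 120 N, or if a joint passes its speed limit or range.

## Working session

There is one attempt and no reset: what is moved stays moved. The work goes in short steps, Python scripts to look and compute and a shell command to move; the robot and the scene stay as the last step left them, time stands still between calls to the robot, and variables do not carry over. Pictures are saved under pics/ and viewed, and the job is handed in when it is done.

```bash
mkdir -p pics
cat > h.py <<'E'
from plant import r
import numpy as np, cv2
def save(n,f,crop=None,s=1):
    im=r.get_image(n)
    if crop: a,b,c,d=crop; im=im[b:d,a:c]
    im=cv2.resize(im,None,fx=s,fy=s,interpolation=cv2.INTER_CUBIC)
    cv2.imwrite('pics/'+f,im[:,:,::-1]); 
def ray(cam,px,z):
    "world point on plane z seen at px in a fixed camera"
    c=r.get_calibration(cam); R=np.array(c['R']);t=np.array(c['t'])
    d=R.T@np.array([(px[0]-c['cx'])/c['fx'],(px[1]-c['cy'])/c['fy'],1]); o=-R.T@t
    return o+d*(z-o[2])/d[2]
def proj(cam,X):
    c=r.get_calibration(cam); p=np.array(c['R'])@np.array(X)+np.array(c['t'])
    return np.array([c['fx']*p[0]/p[2]+c['cx'],c['fy']*p[1]/p[2]+c['cy']])
def wpose():
    s=r.sense(); T=np.eye(4); T[:3,:3]=cv2.Rodrigues(np.array(s['orientation'],float))[0]; T[:3,3]=s['ee_pos']
    return T
def wray(px,z,T):
    c=r.get_calibration('wrist'); M=T@np.array(c['T_tool_cam'])
    d=M[:3,:3]@np.array([(px[0]-c['cx'])/c['fx'],(px[1]-c['cy'])/c['fy'],1]); o=M[:3,3]
    return o+d*(z-o[2])/d[2]
def wproj(X,T):
    c=r.get_calibration('wrist'); M=np.linalg.inv(T@np.array(c['T_tool_cam'])); p=M[:3,:3]@np.array(X)+M[:3,3]
    return np.array([c['fx']*p[0]/p[2]+c['cx'],c['fy']*p[1]/p[2]+c['cy']])
E
python3 - <<'E'
from h import *
np.set_printoptions(precision=2,suppress=True)
for n in ['scene','top']:
    save(n,n+'0.png')
    for th in ['punch','punch_grip','holder_hole0','holder_hole1','spot','blank','scriber','spacer','rule']:
        print(n,th,[(np.round(d['xy'],1).tolist(),round(d['confidence'],2)) for d in r.look_for(th,n)])
s=r.sense();print(s)
print(wpose()); print(r.get_calibration('wrist'),r.get_calibration('top'))
E
```

```text
scene punch [([408.5, 256.1], 0.7), ([193.5, 246.6], 0.7), ([412.1, 206.9], 0.53), ([419.8, 224.8], 0.48)]
scene punch_grip [([409.2, 258.1], 0.67), ([409.7, 204.0], 0.53), ([422.2, 224.4], 0.46), ([397.8, 240.0], 0.26)]
scene holder_hole0 [([399.6, 235.9], 0.82), ([190.6, 243.5], 0.32)]
scene holder_hole1 [([399.6, 235.9], 0.82), ([190.6, 243.5], 0.32)]
scene spot [([295.1, 160.0], 0.65), ([271.2, 200.5], 0.62)]
scene blank [([295.9, 161.5], 0.76), ([334.3, 219.9], 0.6), ([271.8, 202.8], 0.59)]
scene scriber []
scene spacer []
scene rule [([333.9, 221.9], 0.89), ([193.0, 243.1], 0.49)]
top punch [([244.1, 230.6], 0.66), ([234.2, 167.4], 0.59), ([234.3, 195.4], 0.55), ([466.2, 235.6], 0.44)]
top punch_grip [([242.9, 228.3], 0.67), ([409.0, 136.0], 0.52)]
top holder_hole0 [([251.2, 200.0], 0.94)]
top holder_hole1 [([251.2, 200.0], 0.94)]
top spot [([373.7, 217.4], 0.89), ([375.4, 276.4], 0.78)]
top blank [([375.4, 214.5], 0.87), ([377.8, 277.3], 0.79)]
top scriber [([260.0, 200.4], 0.57)]
top spacer []
top rule [([309.9, 216.3], 0.85)]
{'time': 1.0, 'qpos': array([-1.49,  0.1 ,  0.1 ,
[... 322 characters left out ...]
.33844080044422}
[[   0.96    0.29    0.    175.47]
 [   0.29   -0.96   -0.   -573.79]
 [  -0.      0.     -1.    231.32]
 [   0.      0.      0.      1.  ]]
{'fx': 320.62785454872363, 'fy': 320.62785454872363, 'cx': 318.55967781251456, 'cy': 197.23093969298765, 'T_tool_cam': array([[  -0.  ,   -0.96,   -0.28,   71.65],
       [   1.  ,   -0.  ,    0.  ,   -0.14],
       [  -0.  ,   -0.28,    0.96, -144.25],
       [   0.  ,    0.  ,    0.  ,    1.  ]])} {'fx': 435.69158792773015, 'fy': 435.69158792773015, 'cx': 319.8088749378462, 'cy': 189.82528347053525, 'R': array([[-0.01, -1.  , -0.02],
       [-0.99,  0.02, -0.14],
       [ 0.14,  0.02, -0.99]]), 't': array([ -10.54,  560.09, 1322.57])}
```

View pics/scene0.png

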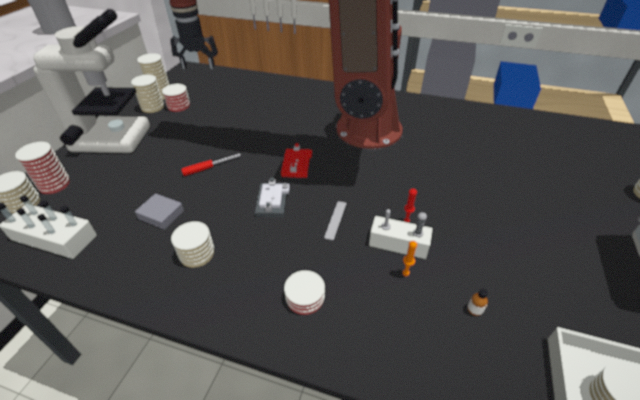

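View pics/top0.png

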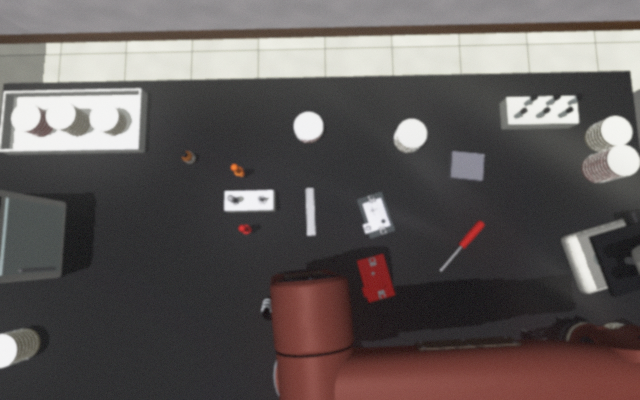

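Run:
```python
from h import *
save('top','top1.png',(200,130,420,310),3.6)
save('scene','scene1.png',(160,120,460,300),2.6)
for p in [(244,230),(260,200),(234,167),(234,195),(466,235)]: print(p,ray('top',p,90)[:2],ray('top',p,20)[:2])
for p in [(375,276),(374,217)]: print(p,ray('top',p,32))
```

```text
(244, 230) [435.49965221 207.64416841] [439.14038751 221.22213513]
(260, 200) [524.76297535 160.31836158] [533.21882571 171.34344098]
(234, 167) [627.19379781 240.25955873] [641.17505524 255.59689147]
(234, 195) [541.22087305 239.0523754 ] [550.56450877 254.32458926]
(466, 235) [ 411.12400028 -448.72687513] [ 413.44984426 -470.55541123]
(375, 276) [ 292.69245605 -183.5999944    32.        ]
(374, 217) [ 472.81899167 -186.1787091    32.        ]
```

View pics/top1.png

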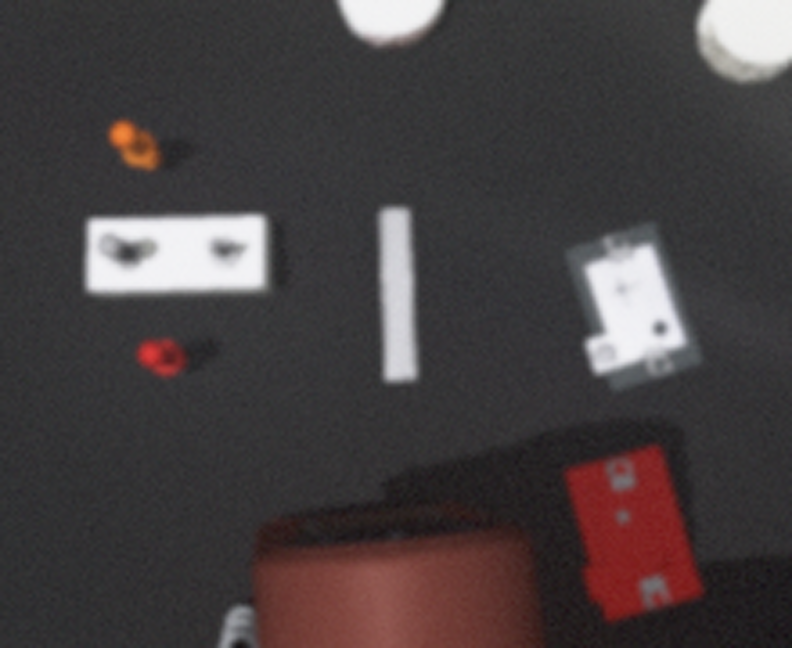

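View pics/scene1.png

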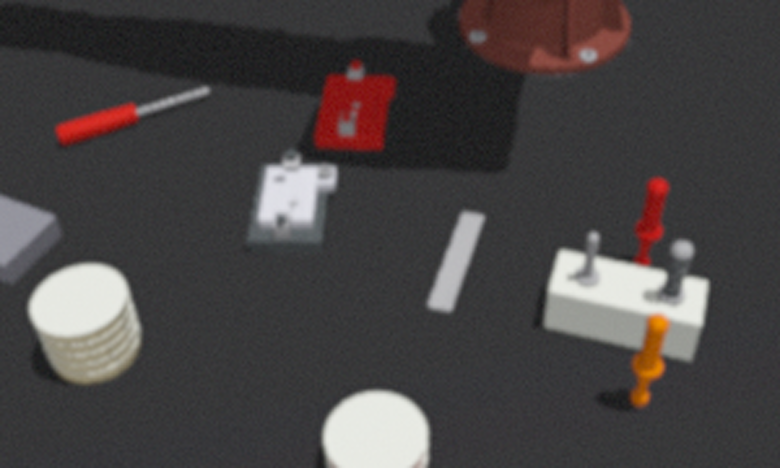

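Candidates: the thick grey punch in the white block, scene (421,225) / top (237,199); the slim scriber, scene (387,218) / top (262,199); the orange look-alike, scene (408,260) / top (237,170); the red look-alike, scene (411,205) / top (245,230). I choose the thick grey one. The grey blank is at top (375,214) with its scribed cross at (373.6,210); the red blank at (377,277) is not meant.

Run:
```python
from h import *
f=lambda p:(200+p[0]/3.6,130+p[1]/3.6)
C=[ray('top',f(p),55)[:2] for p in [(87,217),(266,215),(268,292),(87,294)]]
print(np.round(C,1)); c=np.mean(C,0); u=(C[0]+C[3]-C[1]-C[2]);u/=np.linalg.norm(u); print('c',c,'u',u,'punch',c+42*u,'scr',c-42*u)
print('spot',ray('top',f((625,289)),32),'empty',ray('top',f((658,327)),32))
P=c+42*u
print('scene proj punch',proj('scene',[*P,89]),proj('scene',[*P,127]))
T=wpose()
print('target view: TCP over',P)
```

```text
[[561.2 277.5]
 [560.3 122.9]
 [493.9 121.1]
 [494.6 276.4]]
c [527.49044783 199.47402109] u [0.00500463 0.99998748] punch [527.70064246 241.47349511] scr [527.2802532  157.47454706]
spot [ 493.79195925 -185.62448251   32.        ] empty [ 460.49770545 -212.97573295   32.        ]
scene proj punch [419.15697969 223.55303294] [421.77723608 212.98210775]
target view: TCP over [527.70064246 241.47349511]
```

```bash
python3 -m pendant '[[[0,6,-4,0,-0.18],[0,12,-8,0,-0.36],[0,18,-12,0,-0.54],[0,24,-16,0,-0.72],[0,30,-20,0,-0.9],[0,36,-24,0,-1.08],[0,41.7,-27.9,0,-1.27],[0,41.7,-27.9,0,-1.277]]]' 60
python3 - <<'E'
from h import *
print(r.sense()['qpos'],r.sense()['force']); T=wpose();print(T.round(3)); save('wrist','w1.png'); 
for th in ['spot','mark']: print([(d['xy'],d['confidence'],wray(d['xy'],32,T)) for d in r.look_for(th,'wrist')])
print(wproj([493.8,-185.6,32],T))
E
```

```text
time: 2.1
ee_pos: [492.7, -184.7, 231.6]
orientation: [2.214, 2.227, 0.0]
force: [-0.0, -0.9, -0.4]
width: 84.7
[-6.07409745e-01 -1.22531443e-01 -1.27589518e-01  1.56474577e+00
 -1.25415157e-04  9.57541646e-01] [-0.0266876  -0.88072741 -0.4458265 ]
[[-6.00000e-03  1.00000e+00  1.00000e-03  4.92689e+02]
 [ 1.00000e+00  6.00000e-03 -1.00000e-03 -1.84668e+02]
 [-1.00000e-03  1.00000e-03 -1.00000e+00  2.31588e+02]
 [ 0.00000e+00  0.00000e+00  0.00000e+00  1.00000e+00]]
[([138.8, 167.0], 0.96, array([ 297.74695882, -180.69576168,   32.        ]))]
[([322.4, 168.8], 0.38, array([ 497.36448793, -181.68540627,   32.        ]))]
[319.10707227 172.31219701]
```

View pics/w1.png

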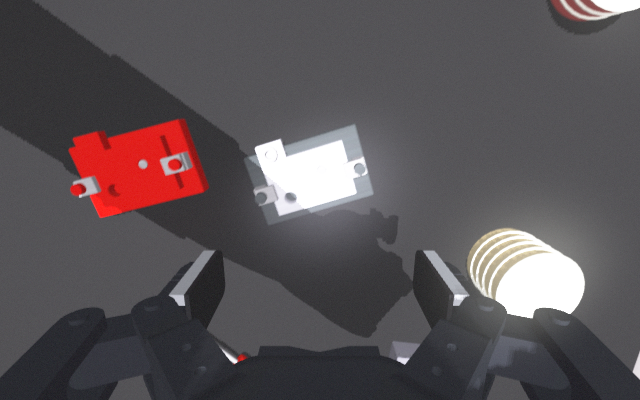

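Run:
```python
from h import *
im=r.get_image('wrist')[125:225,240:385].astype(float)
g=np.clip((im-120)*255/135,0,255)
g[im<120]=im[im<120]*.5
cv2.imwrite('pics/w1c.png',cv2.resize(g.astype(np.uint8),None,fx=5.5,fy=5.5,interpolation=cv2.INTER_CUBIC)[:,:,::-1])
T=wpose()
print(wproj([493.8,-185.6,32],T), r.sense()['time'])
```

```text
[319.89994792 171.87855724] 2.3
```

View pics/w1c.png

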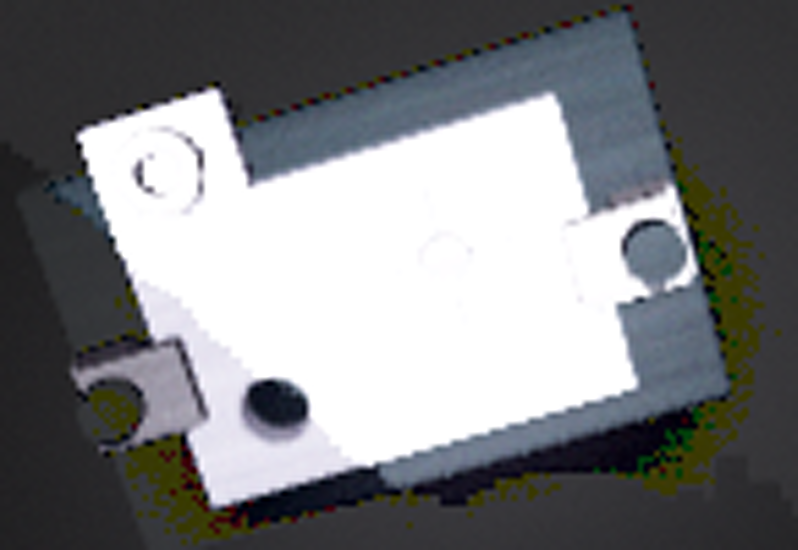

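Run:
```python
from h import *
im=r.get_image('wrist');T=wpose()
g=np.clip((im[145:195,295:345].astype(float)-225)*8,0,255)
cv2.imwrite('pics/w1d.png',cv2.resize(g.astype(np.uint8),None,fx=11,fy=11,interpolation=cv2.INTER_CUBIC)[:,:,::-1])
a=wray((320.5,170.9),32,T);b=wray((290,198),32,T);print(T[:3,3],a,b,np.linalg.norm(a-b))
```

```text
[ 491.51584367 -186.35851112  231.25471788] [ 493.93650271 -185.57589629   32.        ] [ 460.01022945 -216.48170166   32.        ] 45.89292780660981
```

View pics/w1d.png

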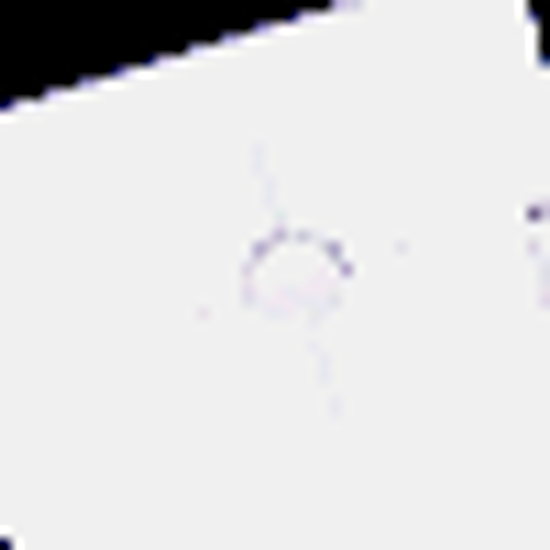

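```bash
python3 -m pendant '[[[0.45,6,0.5,0,0],[0.45,12,1,0,0],[0.45,18,1.5,0,0],[0.45,24,2,0,0],[0.45,30,2.5,0,0],[0.45,36,3,0,0],[0.45,42,3.4,0,0],[0.45,42.8,3.4,0,0]]]'
python3 - <<'E'
from h import *
print(wpose()[:3,3]);im=r.get_image('wrist');T=wpose();print(T.round(3),r.sense()['width']); save('wrist','w2.png'); T=wpose();print(T[:3,3])
for th in ['punch','punch_grip','holder_hole0','scriber']: print(th,[(d['xy'],d['confidence'],wray(d['xy'],89,T)) for d in r.look_for(th,'wrist')])
for z in (61,89,127): print(z,wproj([527.7,241.5,z],T))
E
```

```text
time: 3.35
ee_pos: [524.3, 243.2, 231.0]
orientation: [-2.216, -2.226, 0.0]
force: [-0.2, -0.9, -0.3]
width: 47.1
[524.26472059 243.22335993 230.95823711]
[[-4.00000e-03  1.00000e+00 -0.00000e+00  5.24362e+02]
 [ 1.00000e+00  4.00000e-03 -0.00000e+00  2.42428e+02]
 [-0.00000e+00 -0.00000e+00 -1.00000e+00  2.30984e+02]
 [ 0.00000e+00  0.00000e+00  0.00000e+00  1.00000e+00]] 47.06527200516488
[524.49799465 241.05643421 231.0403111 ]
punch [([231.3, 216.7], 0.82, array([442.22363007, 209.24071444,  89.        ])), ([326.3, 186.1], 0.74, array([531.96284865, 239.3304214 ,  89.        ])), ([425.0, 192.3], 0.58, array([623.38280961, 233.60192089,  89.        ]))]
punch_grip [([419.2, 192.3], 0.77, array([618.01556884, 233.59096691,  89.        ])), ([229.9, 217.5], 0.77, array([440.83622398, 208.43352943,  89.        ]))]
holder_hole0 [([324.1, 209.5], 0.87, array([530.08937224, 216.62064117,  89.        ]))]
scriber [([323.8, 208.6], 0.66, array([529.80162175, 217.51169181,  89.        ])), ([321.8, 258.9], 0.56, array([528.16558866, 165.30468736,  89.        ]))]
61 [321.44873989 177.08229573]
89 [321.68076319 183.80277596]
127 [322.07290867 195.16114353]
```

View pics/w2.png

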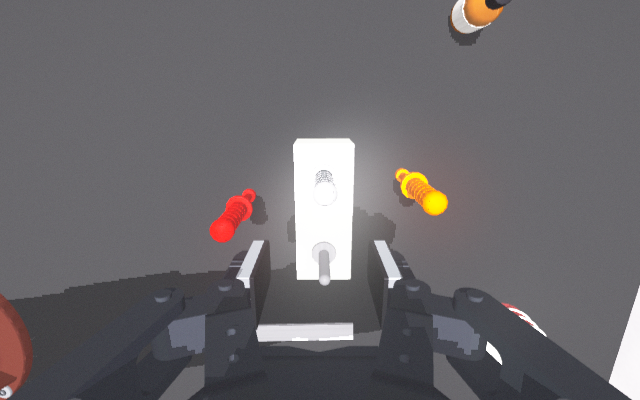

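Run:
```python
from h import *
im=r.get_image('wrist')
T=wpose();print(T[:3,3],r.sense()['time'])
g=im[130:290,285:365]
cv2.imwrite('pics/w2c.png',cv2.resize(g,None,fx=3.7,fy=3.7,interpolation=cv2.INTER_CUBIC)[:,:,::-1])
g=np.clip((im[160:215,300:350].astype(float)-150)*2.4,0,255).astype(np.uint8)
cv2.imwrite('pics/w2d.png',cv2.resize(g,None,fx=10,fy=10,interpolation=cv2.INTER_CUBIC)[:,:,::-1])
```

```text
[524.69514524 240.11544663 231.45591366] 3.7
```

View pics/w2c.png

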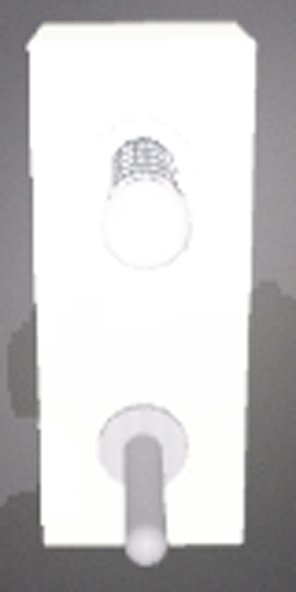

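View pics/w2d.png

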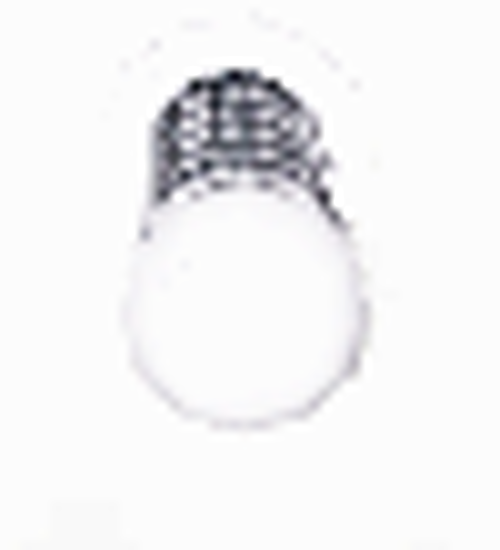

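Run:
```python
from h import *
T=wpose();print(T.round(4),r.sense()['qpos'].round(2))
print('cap widest z~117-120',wray((324.3,189.8),119,T),'collar',wray((324.3,175.1),61,T))
# scriber tip at crop(147,545)/3.7, collar (143,445)/3.7
print('scr collar',wray((285+143/3.7-.4,130+443/3.7-.4),61,T),'tip',wray((285+147/3.7-.4,130+545/3.7-.4),115,T))
```

```text
[[-7.000000e-04  1.000000e+00  3.000000e-04  5.246951e+02]
 [ 1.000000e+00  7.000000e-04 -2.000000e-04  2.401154e+02]
 [-2.000000e-04  3.000000e-04 -1.000000e+00  2.314559e+02]
 [ 0.000000e+00  0.000000e+00  0.000000e+00  1.000000e+00]] [ 0.2   0.03  0.02  1.56 -0.    1.77]
cap widest z~117-120 [529.89704913 242.79688468 119.        ] collar [530.87660043 242.53634472  61.        ]
scr collar [530.14657298 161.15177742  61.        ] tip [530.40021897 159.39503042 115.        ]
```

```bash
python3 -m pendant '[[[0.45,0.24,0.53,0,0],[0.45,0.24,0.53,3,0],[0.45,0.24,0.53,7,0],[0.45,0.24,0.53,11,0],[0.45,0.24,0.53,14,0],[0.45,0.24,0.53,15.5,0],[0.45,0.24,0.53,16.1,0],[0.45,0.24,0.53,16.1,0]]]' 80
python3 - <<'E'
from h import *
print(wpose()[:3,3],r.sense()['force']);save('wrist','w3.png'); save('scene','s3.png',(340,160,460,280),5)
E
```

```text
time: 4.7
ee_pos: [530.1, 244.1, 71.0]
orientation: [2.218, 2.224, 0.001]
force: [-0.7, 0.0, 0.0]
width: 46.6
[530.13318509 244.13864303  71.00766711] [-0.69012104  0.00821271  0.04173185]
```

View pics/w3.png

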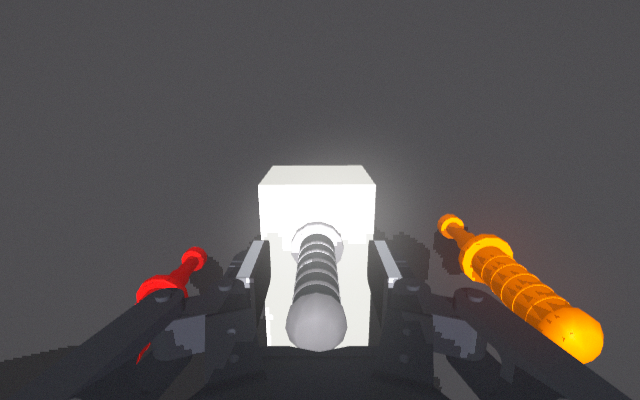

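View pics/s3.png

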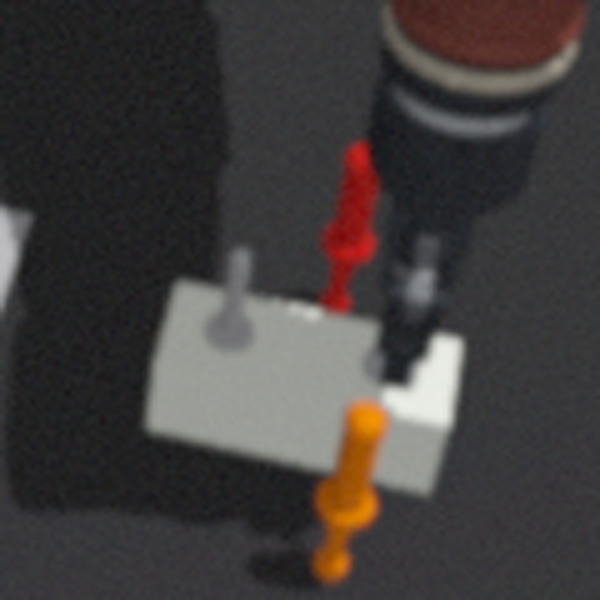

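Run:
```python
from h import *
T=wpose(); print(T[:3,3],wray((317.5,244),61,T),wray((317,322),119,T),'tcp px',wproj(T[:3,3],T))
```

```text
[530.44433926 244.26789525  71.58390053] [530.3843169  244.72001242  61.        ] [530.32320116 241.1074229  119.        ] tcp px [317.57899152 253.83922669]
```

```bash
python3 -m pendant '[[[1,0,0,0,0],[1,0,0,0,0],[1,0,0,0,0],[1,0,0,0,0],[1,0,0,0,0],[1,0,0,0,0],[1,0,0,0,0],[1,0,0,0,0]]]' 80
python3 - <<'E'
from h import *
print(wpose(),r.sense()['force']);save('wrist','w4.png',(200,150,440,390),2.4)
E
```

```text
time: 5.8
ee_pos: [530.0, 244.2, 71.1]
orientation: [2.217, 2.224, 0.001]
force: [-1.1, -0.4, 6.1]
width: 16.4
[[-3.06599080e-03  9.99994554e-01  1.22105340e-03  5.30045948e+02]
 [ 9.99995293e-01  3.06584393e-03  1.22137620e-04  2.44245130e+02]
 [ 1.18393396e-04  1.22142213e-03 -9.99999247e-01  7.11228190e+01]
 [ 0.00000000e+00  0.00000000e+00  0.00000000e+00  1.00000000e+00]] [-1.10628692 -0.42507475  6.08413576]
```

View pics/w4.png

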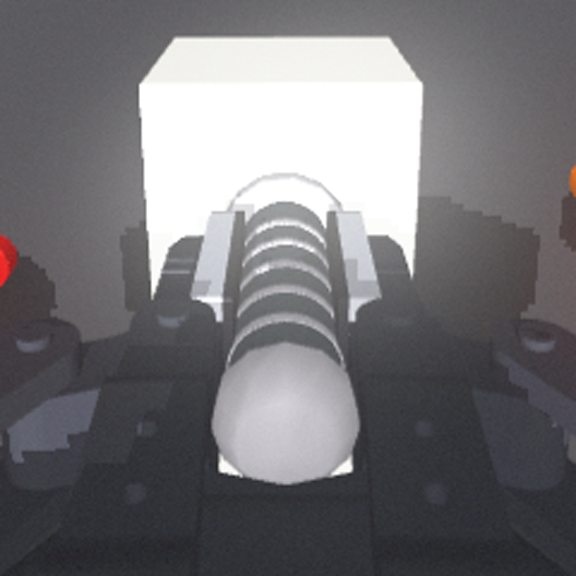

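```bash
python3 -m pendant '[[[1,0,0,-1,0],[1,0,0,-3,0],[1,0,0,-6,0],[1,0,0,-9,0],[1,0,0,-12,0],[1,0,0,-14,0],[1,0,0,-14,0],[1,0,0,-14,0]]]'
python3 - <<'E'
from h import *
T=wpose();print(T,r.sense()['force'],r.sense()['wrist_torque']);save('wrist','w5.png');save('scene','s5.png',(340,100,500,260),3.75)
E
```

```text
time: 6.85
ee_pos: [529.1, 244.1, 209.1]
orientation: [-2.218, -2.224, 0.002]
force: [-0.3, -1.0, -1.8]
width: 16.2
[[-3.01984119e-03  9.99994285e-01 -1.52027773e-03  5.29145800e+02]
 [ 9.99995369e-01  3.01926284e-03 -3.82573575e-04  2.44052439e+02]
 [-3.77981270e-04 -1.52142601e-03 -9.99998771e-01  2.09090204e+02]
 [ 0.00000000e+00  0.00000000e+00  0.00000000e+00  1.00000000e+00]] [-0.33662637 -1.02072119 -1.79541776] [ 0.04226711 -0.01355563 -0.05778978]
```

View pics/w5.png

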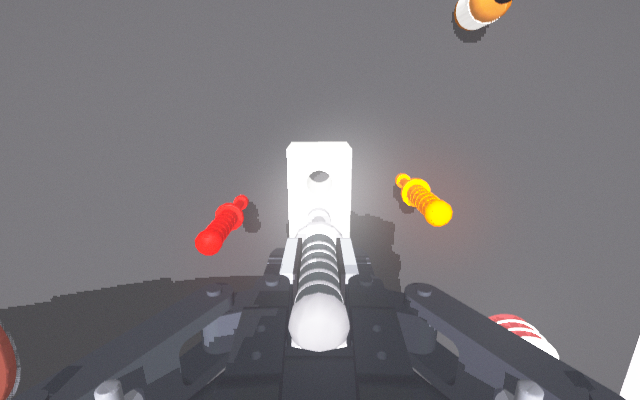

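View pics/s5.png

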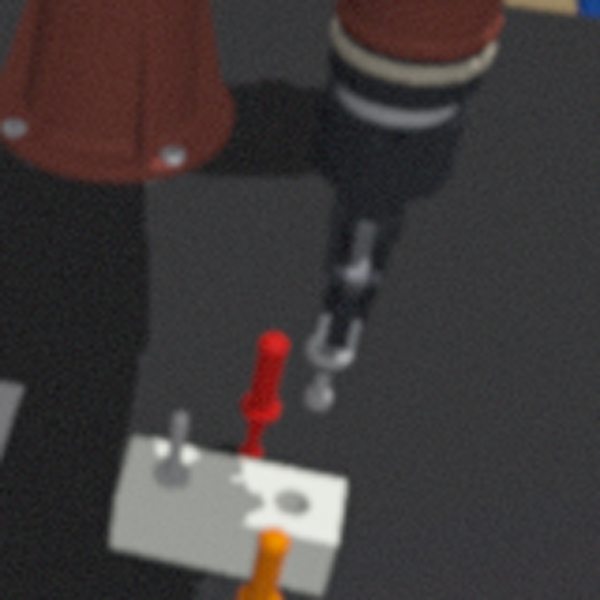

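Run:
```python
from h import *
im=r.get_image('wrist');T=wpose()
print(r.sense()['time'],T[:3,3])
g=im[160:250,275:365]
cv2.imwrite('pics/w5c.png',cv2.resize(g,None,fx=6.6,fy=6.6,interpolation=cv2.INTER_CUBIC)[:,:,::-1])
save('scene','s5c.png',(400,160,450,220),9)
h=wray((319,177),55,T);print('hole',h)
o=T[:3,3]+16.1*T[:3,2]
for L in (0,26,34,42,50): print(L,wproj(o+[0,0,-L],T),proj('scene',o+[0,0,-L]))
```

```text
7.0 [528.95818685 243.99132639 208.85571716]
hole [529.42795405 248.15619108  55.        ]
0 [317.69578322 240.48226736] [427.69537171 193.80680043]
26 [317.91812593 223.2792944 ] [425.68221952 201.83784384]
34 [317.9757305  218.82234614] [425.07831567 204.24699005]
42 [318.02920579 214.68488664] [424.48149399 206.62788348]
50 [318.07898043 210.83375154] [423.89163061 208.98101823]
```

View pics/w5c.png

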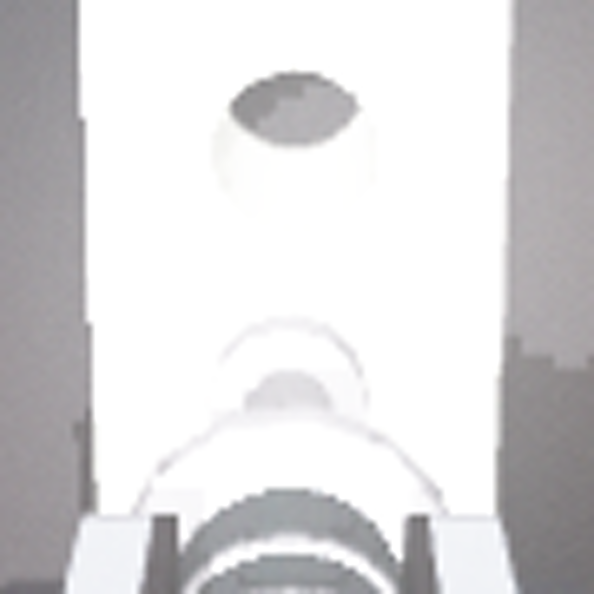

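View pics/s5c.png

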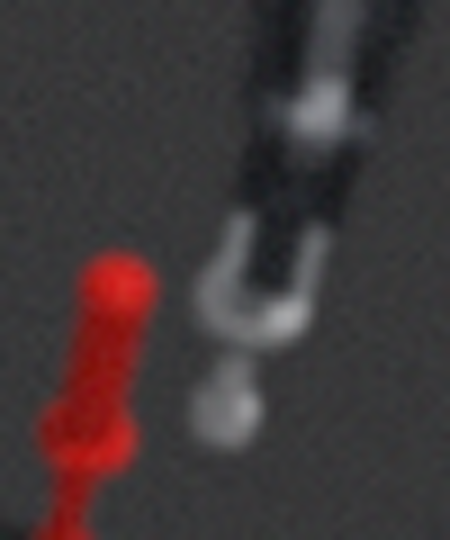

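```bash
python3 -m pendant '[[[1,-6,-0.5,0,0],[1,-12,-1,0,0],[1,-18,-1.5,0,0],[1,-24,-2,0,0],[1,-30,-2.5,0,0],[1,-36,-3,1.5,0],[1,-42,-3.5,3,0],[1,-42.9,-3.5,5,0]]]'; python3 -m pendant '[[[1,0,0,0,0],[1,0,0,0,0],[1,0,0,0,0],[1,0,0,0,0],[1,0,0,0,0],[1,0,0,0,0],[1,0,0,0,0],[1,0,0,0,0]]]'
python3 - <<'E'
from h import *
T=wpose();print(T,r.sense()['force'],r.sense()['wrist_torque']);
im=r.get_image('wrist');T=wpose();np.save('im6.npy',im);np.save('T6.npy',T)
cv2.imwrite('pics/w6.png',im[:,:,::-1])
print(wproj([495,-184.5,32],T))
E
```

```text
time: 8.05
ee_pos: [495.2, -188.5, 159.4]
orientation: [2.223, 2.219, -0.001]
force: [-0.4, 0.6, -2.8]
width: 16.2
time: 9.05
ee_pos: [495.8, -185.0, 160.3]
orientation: [2.218, 2.225, -0.0]
force: [-1.2, -0.1, -2.7]
width: 16.4
[[-2.88099438e-03  9.99995850e-01 -1.05652184e-05  4.95849978e+02]
 [ 9.99995848e-01  2.88099379e-03 -5.53615855e-05 -1.85015369e+02]
 [-5.53309174e-05 -1.07246710e-05 -9.99999998e-01  1.60292589e+02]
 [ 0.00000000e+00  0.00000000e+00  0.00000000e+00  1.00000000e+00]] [-1.1975864  -0.1414812  -2.69178241] [-0.04635338 -0.0769219  -0.05742808]
[317.14649696 187.56265373]
```

View pics/w6.png

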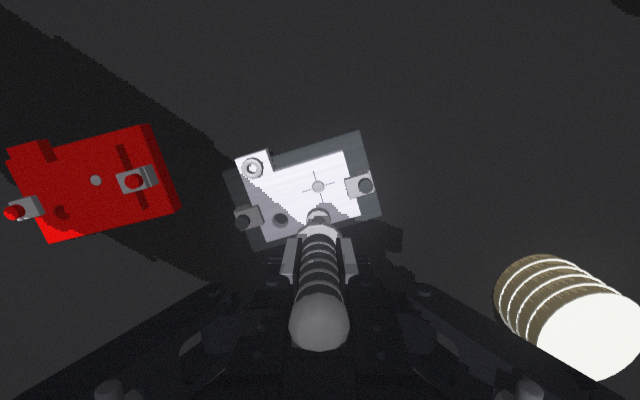

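Run:
```python
from h import *
im=np.load('im6.npy');T=np.load('T6.npy')
g=im[165:245,280:360]
cv2.imwrite('pics/w6c.png',cv2.resize(g,None,fx=7.4,fy=7.4,interpolation=cv2.INTER_CUBIC)[:,:,::-1])
```

```text
(no output)
```

View pics/w6c.png

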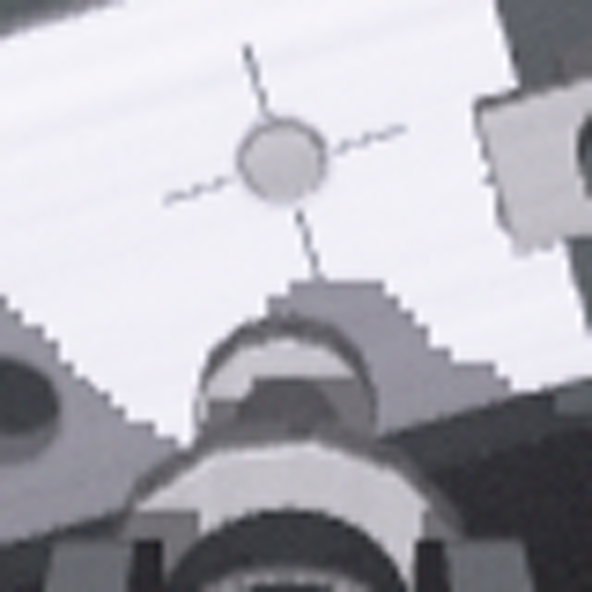

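Run:
```python
from h import *
T=np.load('T6.npy')
print('spot',wray((317.8,186.2),32,T),'tcp',T[:3,3])
o=T[:3,3]+16.1*T[:3,2]
for L in (0,30,36,42,48,82): print(L,wproj(o+[0,0,-L],T), wproj(o+[8,0,-L],T)-wproj(o+[-8,0,-L],T), wproj(o+[0,8,-L],T))
```

```text
spot [ 495.57183552 -183.26505554   32.        ] tcp [ 495.84295339 -185.00716943  160.26256099]
0 [317.69017197 240.48394842] [29.49885281  0.06476393] [317.71009639 226.70675055]
30 [317.84433869 221.03087756] [25.30822829  0.05551349] [317.86312649 209.01505183]
36 [317.870061   217.78518345] [24.60903351  0.05397169] [317.88860396 206.0696195 ]
42 [317.89440026 214.71400663] [23.94743364  0.05251322] [317.91269704 203.28423601]
48 [317.91746508 211.80364022] [23.32047591  0.05113149] [317.93551558 200.64620132]
82 [318.02830072 197.818173  ] [20.3076948   0.04449693] [318.0449916 187.9897569]
```

Run:
```python
from h import *
im=np.load('im6.npy');T=np.load('T6.npy')
g=im[215:365,260:380].astype(float)*2
cv2.imwrite('pics/w6e.png',cv2.resize(np.clip(g,0,255).astype(np.uint8),None,fx=4,fy=4,interpolation=cv2.INTER_CUBIC)[:,:,::-1])
o=T[:3,3]+16.1*T[:3,2]
a=np.linspace(0,2*np.pi,73)
for nm,z,rad in [('collar top',6,14),('collar bot',0,14),('cap base',62,10.5),('cap+3',65,10.5),('cap+5',67,10)]:
    for dy in (-2,0,2):
        P=np.array([wproj(o+[rad*np.cos(t),dy+rad*np.sin(t),z],T) for t in a]); print(nm,dy,'cols',P[:,0].min().round(1),P[:,0].max().round(1),'rows',P[:,1].min().round(1),P[:,1].max().round(1))
```

```text
collar top -2 cols 291.0 344.3 rows 223.7 272.5
collar top 0 cols 291.0 344.3 rows 220.1 269.1
collar top 2 cols 290.9 344.4 rows 216.4 265.8
collar bot -2 cols 292.0 343.4 rows 219.7 267.0
collar bot 0 cols 291.9 343.5 rows 216.1 263.8
collar bot 2 cols 291.8 343.6 rows 212.6 260.5
cap base -2 cols 287.8 346.4 rows 290.8 340.9
cap base 0 cols 287.7 346.6 rows 285.8 336.4
cap base 2 cols 287.6 346.7 rows 280.6 331.8
cap+3 -2 cols 287.0 347.1 rows 295.7 346.9
cap+3 0 cols 286.9 347.3 rows 290.6 342.2
cap+3 2 cols 286.7 347.4 rows 285.4 337.6
cap+5 -2 cols 287.9 346.2 rows 300.5 349.8
cap+5 0 cols 287.8 346.3 rows 295.3 345.1
cap+5 2 cols 287.7 346.5 rows 290.0 340.4
```

View pics/w6e.png

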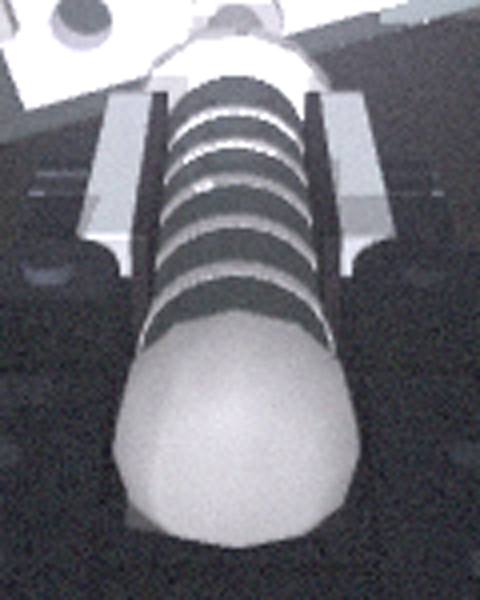

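```bash
python3 -m pendant '[[[1,0.2,-0.04,1,0],[1,0.4,-0.08,2,0],[1,0.4,-0.08,3,0],[1,0.4,-0.08,4,0],[1,0.4,-0.08,5,0],[1,0.4,-0.08,5.6,0],[1,0.4,-0.08,5.8,0],[1,0.4,-0.08,5.8,0]]]'
python3 - <<'E'
from h import *
im=r.get_image('wrist');T=wpose();np.save('im7.npy',im);np.save('T7.npy',T)
print(T[:3,3],r.sense()['force'])
g=np.clip(im[160:300,250:400].astype(float)*1.3,0,255).astype(np.uint8)
cv2.imwrite('pics/w7.png',cv2.resize(g,None,fx=5,fy=4.2,interpolation=cv2.INTER_CUBIC)[:,:,::-1])
E
```

```text
time: 10.1
ee_pos: [495.1, -181.1, 102.4]
orientation: [2.218, 2.225, -0.0]
force: [0.4, -0.7, -2.1]
width: 16.5
[ 495.23700679 -181.11609125  102.59753776] [-0.30865722  0.2789366  -2.77085882]
```

View pics/w7.png

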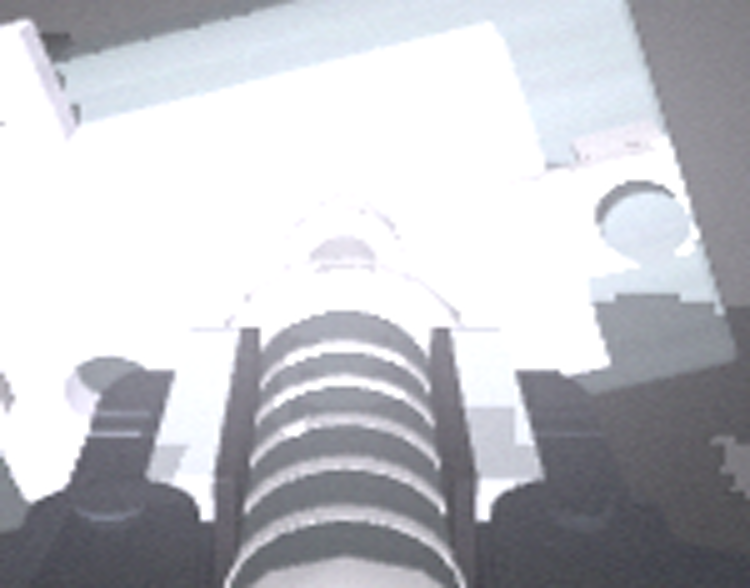

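Run:
```python
from h import *
im=np.load('im7.npy');T=np.load('T7.npy')
g=np.clip((im[185:245,280:360].astype(float)-205)*5,0,255).astype(np.uint8)
cv2.imwrite('pics/w7d.png',cv2.resize(g,None,fx=9.5,fy=9.5,interpolation=cv2.INTER_CUBIC)[:,:,::-1])
for y in (-184.4,-183.27): print(wproj([495,y,32],T))
```

```text
[317.55418841 213.18849924]
[317.55626815 211.67769133]
```

View pics/w7d.png

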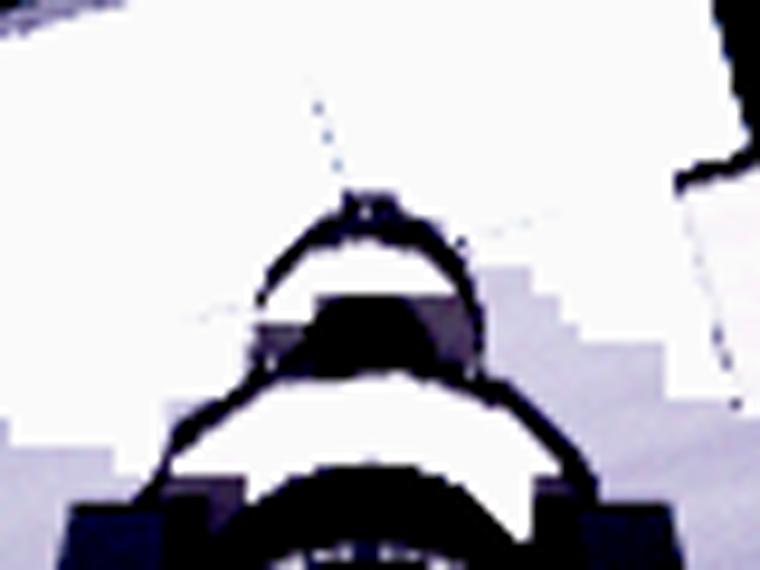

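```bash
python3 -m pendant '[[[1,0,0.03,0.2,0],[1,0,0.03,0.4,0],[1,0,0.03,0.6,0],[1,0,0.03,0.7,0],[1,0,0.03,0.8,0],[1,0,0.03,0.8,0],[1,0,0.03,0.8,0],[1,0,0.03,0.8,0]]]'
python3 - <<'E'
from h import *
T=wpose()
print(T[:3,3],r.sense()['force'],r.sense()['time'])
T=np.load('T7.npy');o=T[:3,3]+16.1*T[:3,2]
for L in (36,40,44,48): 
  for dy in (-3,-2,0):print(L,dy,wproj(o+[0,dy+8,-L],T))
E
```

```text
time: 11.15
ee_pos: [495.4, -181.0, 94.4]
orientation: [2.218, 2.225, -0.0]
force: [0.5, -0.1, -2.1]
width: 16.1
[ 495.39443523 -181.0040091    94.36007976] [ 0.52578507 -0.1399108  -2.08886186] 11.15
36 -3 [317.85690909 210.47638523]
36 -2 [317.85933829 209.00612028]
36 0 [317.86421653 206.05357962]
40 -3 [317.87090399 208.52786099]
40 -2 [317.87330756 207.08179895]
40 0 [317.87813398 204.17807774]
44 -3 [317.88439847 206.64901042]
44 -2 [317.88677668 205.22637594]
44 0 [317.89155183 202.36990253]
48 -3 [317.8974189  204.83616214]
48 -2 [317.89977203 203.43621608]
48 0 [317.9044965 200.6254926]
```

```bash
python3 -m pendant '[[[1,0,0,0.03,0],[1,0,0,0.06,0],[1,0,0,0.09,0],[1,0,0,0.12,0],[1,0,0,0.15,0],[1,0,0,0.15,0],[1,0,0,0.15,0],[1,0,0,0.15,0]]]'
python3 - <<'E'
from h import *
im=r.get_image('wrist');T=wpose();np.save('im8.npy',im);np.save('T8.npy',T)
print(T[:3,3],r.sense()['force'])
g=np.clip((im[185:245,280:360].astype(float)-205)*5,0,255).astype(np.uint8)
cv2.imwrite('pics/w8d.png',cv2.resize(g,None,fx=9.5,fy=9.5,interpolation=cv2.INTER_CUBIC)[:,:,::-1])
E
```

```text
time: 12.15
ee_pos: [495.4, -181.0, 92.8]
orientation: [2.218, 2.225, -0.0]
force: [0.7, -0.4, -2.3]
width: 16.4
[ 495.36795014 -180.96981923   92.7898142 ] [-0.76251565  0.15858005 -2.73562788]
```

View pics/w8d.png

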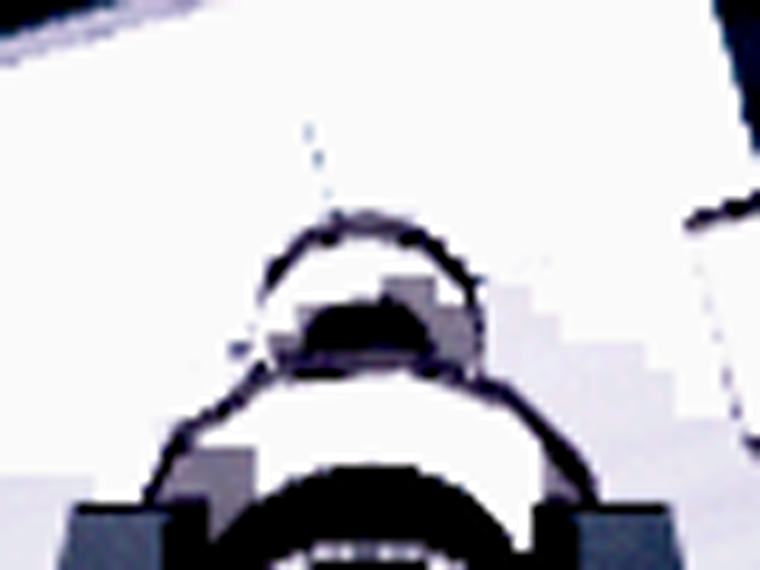

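```bash
python3 -m pendant '[[[1,0,0,0.03,0],[1,0,0,0.06,0],[1,0,0,0.09,0],[1,0,0,0.12,0],[1,0,0,0.15,0],[1,0,0,0.15,0],[1,0,0,0.15,0],[1,0,0,0.15,0]]]'
```

```text
time: 13.2
ee_pos: [495.4, -181.0, 91.3]
orientation: [2.218, 2.225, -0.0]
force: [-0.1, -0.3, -2.9]
width: 16.3
```

```bash
python3 -m pendant '[[[1,0,0,0.03,0],[1,0,0,0.06,0],[1,0,0,0.09,0],[1,0,0,0.12,0],[1,0,0,0.15,0],[1,0,0,0.15,0],[1,0,0,0.15,0],[1,0,0,0.15,0]]]'
```

```text
time: 14.2
ee_pos: [495.5, -181.0, 90.0]
orientation: [2.218, 2.225, -0.0]
force: [-0.5, 0.3, 1.4]
width: 16.5
```

Run:
```python
from h import *
im=r.get_image('wrist');T=wpose();np.save('im9.npy',im)
print(T[:3,3],r.sense()['force'])
g=np.clip((im[185:245,280:360].astype(float)-205)*5,0,255).astype(np.uint8)
cv2.imwrite('pics/w9d.png',cv2.resize(g,None,fx=9.5,fy=9.5,interpolation=cv2.INTER_CUBIC)[:,:,::-1])
c=T[:3,3].copy();
for x,y in [(495.4,-183.7)]:
  P=np.array([wproj([x+8*np.cos(t),y+8*np.sin(t),32],T) for t in np.linspace(0,6.28,60)]); print(wproj([x,y,32],T),P.min(0),P.max(0))
```

```text
[ 495.41052628 -181.03095829   89.92715928] [-1.06657343 -0.00653741  1.1871318 ]
[317.85556648 218.54788045] [305.92621527 207.19351105] [329.79687997 229.66507351]
```

View pics/w9d.png

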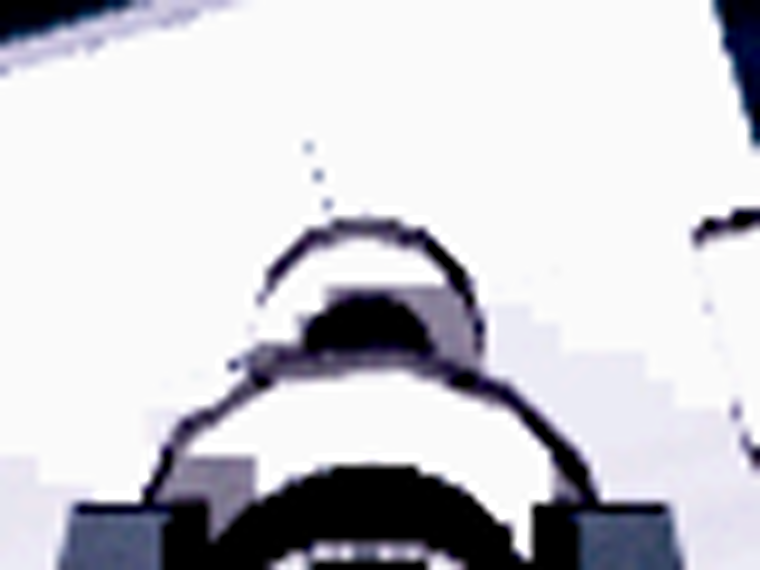

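```bash
python3 -m pendant '[[[1,0,0,0.05,0],[1,0,0,0.1,0],[1,0,0,0.15,0],[1,0,0,0.2,0],[1,0,0,0.2,0],[1,0,0,0.2,0],[1,0,0,0.2,0],[1,0,0,0.2,0]]]'
```

```text
time: 15.25
ee_pos: [495.5, -181.1, 88.1]
orientation: [2.218, 2.224, 0.0]
force: [-1.3, 0.7, 5.3]
width: 16.3
```

```bash
python3 -m pendant '[[[1,0,0,0.03,0],[1,0,0,0.06,0],[1,0,0,0.08,0],[1,0,0,0.1,0],[1,0,0,0.1,0],[1,0,0,0.1,0],[1,0,0,0.1,0],[1,0,0,0.1,0]]]'
```

```text
time: 16.25
ee_pos: [495.6, -181.2, 87.3]
orientation: [2.218, 2.224, -0.0]
force: [-2.7, 0.3, 6.8]
width: 16.1
```

```bash
python3 -m pendant '[[[1,0,0,0.03,0],[1,0,0,0.06,0],[1,0,0,0.08,0],[1,0,0,0.1,0],[1,0,0,0.1,0],[1,0,0,0.1,0],[1,0,0,0.1,0],[1,0,0,0.1,0]]]'
```

```text
time: 17.25
ee_pos: [495.6, -181.2, 86.6]
orientation: [2.217, 2.224, 0.0]
force: [-2.0, 1.1, 8.9]
width: 16.2
```

```bash
python3 -m pendant '[[[1,0,0,0.02,0],[1,0,0,0.04,0],[1,0,0,0.06,0],[1,0,0,0.08,0],[1,0,0,0.08,0],[1,0,0,0.08,0],[1,0,0,0.08,0],[1,0,0,0.08,0]]]'
```

```text
time: 18.25
ee_pos: [495.7, -181.3, 85.9]
orientation: [2.217, 2.224, -0.0]
force: [-2.4, 0.9, 9.8]
width: 16.0
```

```bash
python3 -m pendant '[[[1,0,0,0.02,0],[1,0,0,0.04,0],[1,0,0,0.06,0],[1,0,0,0.07,0],[1,0,0,0.07,0],[1,0,0,0.07,0],[1,0,0,0.07,0],[1,0,0,0.07,0]]]'
```

```text
time: 19.25
ee_pos: [495.7, -181.3, 85.4]
orientation: [2.217, 2.224, 0.0]
force: [-2.2, 1.3, 10.1]
width: 16.3
```

```bash
python3 -m pendant '[[[1,0,0,0.02,0],[1,0,0,0.04,0],[1,0,0,0.06,0],[1,0,0,0.07,0],[1,0,0,0.07,0],[1,0,0,0.07,0],[1,0,0,0.07,0],[1,0,0,0.07,0]]]'
```

```text
time: 20.25
ee_pos: [495.7, -181.3, 84.8]
orientation: [2.217, 2.224, -0.0]
force: [-3.1, 1.3, 12.2]
width: 16.6
```

```bash
python3 -m pendant '[[[1,0,0,0.02,0],[1,0,0,0.04,0],[1,0,0,0.05,0],[1,0,0,0.05,0],[1,0,0,0.05,0],[1,0,0,0.05,0],[1,0,0,0.05,0],[1,0,0,0.05,0]]]'
```

```text
time: 21.25
ee_pos: [495.8, -181.3, 84.4]
orientation: [2.217, 2.224, 0.0]
force: [-4.3, 1.7, 13.4]
width: 16.4
```

Run:
```python
from h import *
F=[]
for i in range(5):
    im=r.get_image('wrist' if i<4 else 'scene');s=r.sense();F.append(s['force']);
    if i==0: cv2.imwrite('pics/w10.png',cv2.resize(im[185:365,240:400],None,fx=4,fy=3.3)[:,:,::-1])
print(np.round(F,2),s['ee_pos'],s['wrist_torque'],wpose()[:3,2])
cv2.imwrite('pics/s10.png',cv2.resize(im[130:240,220:360],None,fx=5,fy=5,interpolation=cv2.INTER_CUBIC)[:,:,::-1])
```

```text
[[-2.73  1.46 12.69]
 [-4.01  1.94 12.5 ]
 [-3.25  1.79 12.67]
 [-3.55  1.06 12.16]
 [-3.2   2.39 12.38]] [ 495.73477406 -181.28197943   84.34558927] [0.37061957 0.93397474 0.01477886] [ 9.96967075e-04 -9.80443408e-04 -9.99999022e-01]
```

View pics/w10.png

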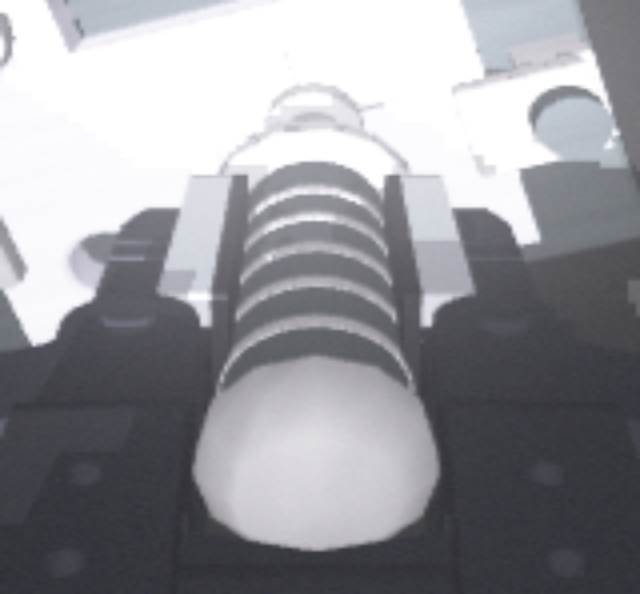

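View pics/s10.png

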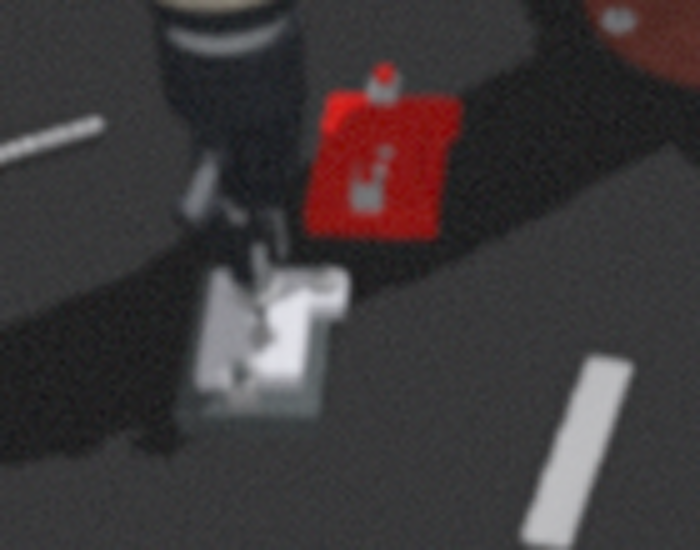

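```bash
python3 -m pendant '[[[1,0,0,0.01,0],[1,0,0,0.02,0],[1,0,0,0.03,0],[1,0,0,0.04,0],[1,0,0,0.04,0],[1,0,0,0.04,0],[1,0,0,0.04,0],[1,0,0,0.04,0]]]';  python3 - <<'E'
from h import *
F=[]
for i in range(3):
    im=r.get_image('wrist');s=r.sense();F.append(s['force']);
print(np.round(F,2),s['ee_pos'])
E
```

```text
time: 22.5
ee_pos: [495.6, -181.2, 83.3]
orientation: [2.217, 2.224, 0.0]
force: [-2.1, 0.6, 6.9]
width: 16.3
[[-1.7   0.42  6.79]
 [-1.79  0.87  6.95]
 [-2.36  0.17  7.75]] [ 495.57944032 -181.13618091   83.28992081]
```

The snap was clear: fz fell from 12.5 to 7.1 N. I stop pressing and lift straight off.

```bash
python3 -m pendant '[[[1,0,0,-0.3,0],[1,0,0,-0.8,0],[1,0,0,-1.5,0],[1,0,0,-3,0],[1,0,0,-5,0],[1,0,0,-7.5,0],[1,0,0,-7.7,0],[1,0,0,-7.7,0]]]';  python3 - <<'E'
from h import *
im=r.get_image('wrist');T=wpose();s=r.sense();print(T[:3,3],s['force'],s['width'])
g=im[165:365,230:390]
cv2.imwrite('pics/w11.png',cv2.resize(g,None,fx=3,fy=3,interpolation=cv2.INTER_CUBIC)[:,:,::-1])
g=im[165:225,290:350]
cv2.imwrite('pics/w11c.png',cv2.resize(g,None,fx=8,fy=8,interpolation=cv2.INTER_CUBIC)[:,:,::-1])
E
```

```text
time: 23.65
ee_pos: [495.4, -181.0, 159.7]
orientation: [2.218, 2.225, -0.0]
force: [0.1, -0.8, -2.6]
width: 16.1
[ 495.11133964 -180.79923519  159.03206998] [-0.85687861 -0.17274612 -2.17066622] 16.0736550246838
```

View pics/w11.png

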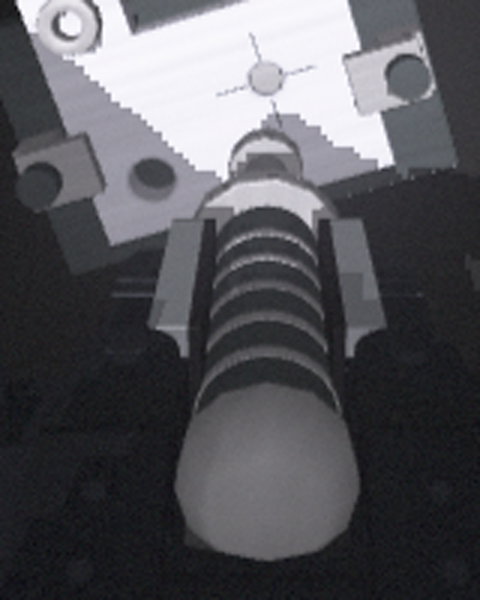

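View pics/w11c.png

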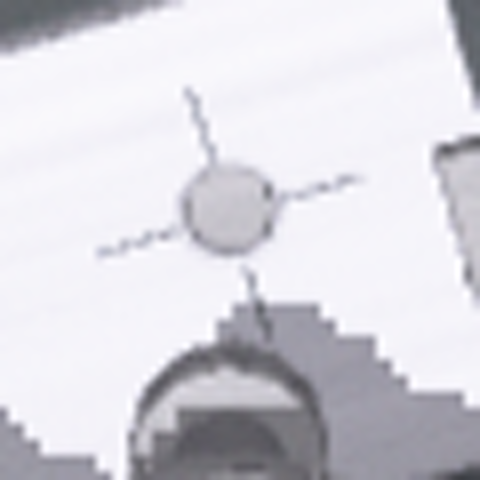

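Run:
```python
from h import *
a=np.load('im6.npy')[165:225,290:350].astype(float)
b=r.get_image('wrist'); np.save('im11.npy',b); T=wpose();print(T[:3,3],wproj([495.2,-183.5,32],T)); b=b[165:225,290:350].astype(float)
f=lambda g:cv2.resize(np.clip((g-100)*1.6,0,255).astype(np.uint8)[10:40,10:50],None,fx=9,fy=9,interpolation=cv2.INTER_NEAREST)
cv2.imwrite('pics/cmp.png',np.hstack([f(a),f(b)])[:,:,::-1])
```

```text
[ 494.91478718 -180.68875079  158.71943679] [318.5925632  191.78834076]
```

View pics/cmp.png

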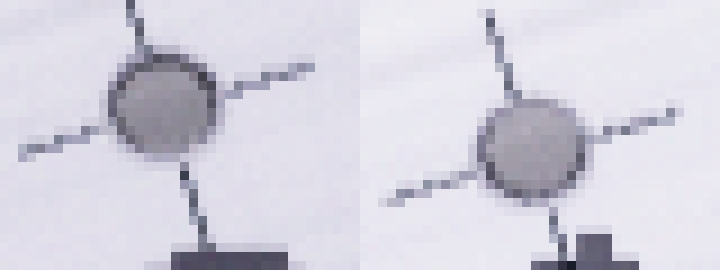

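```bash
python3 -m pendant '[[[1,4,0,-4,0],[1,10,0.6,-5,0],[1,16,1.2,-5,0],[1,22,1.8,-5,0],[1,28,2.4,-5,0],[1,34,3,-5,0],[1,40,3.6,-5,0],[1,42.5,3.6,-5,0]]]'; python3 -m pendant '[[[1,0,0,0,0],[1,0,0,0,0],[1,0,0,0,0],[1,0,0,0,0],[1,0,0,0,0],[1,0,0,0,0],[1,0,0,0,0],[1,0,0,0,0]]]'
python3 - <<'E'
from h import *
im=r.get_image('wrist');T=wpose();s=r.sense();print(T.round(4),s['force'],s['width']);np.save('im12.npy',im);np.save('T12.npy',T)
g=im[160:250,275:365]
cv2.imwrite('pics/w12.png',cv2.resize(g,None,fx=6.6,fy=6.6,interpolation=cv2.INTER_CUBIC)[:,:,::-1])
E
```

```text
time: 24.75
ee_pos: [529.2, 247.1, 208.3]
orientation: [-2.214, -2.227, 0.002]
force: [-0.1, -0.1, -2.3]
width: 16.4
time: 25.75
ee_pos: [530.1, 244.2, 209.7]
orientation: [2.218, 2.225, -0.0]
force: [1.1, 0.6, -2.0]
width: 16.1
[[-3.100000e-03  1.000000e+00 -0.000000e+00  5.300623e+02]
 [ 1.000000e+00  3.100000e-03 -1.000000e-04  2.441414e+02]
 [-1.000000e-04 -0.000000e+00 -1.000000e+00  2.096316e+02]
 [ 0.000000e+00  0.000000e+00  0.000000e+00  1.000000e+00]] [ 0.46218032 -0.72892885 -2.72740742] 16.09547560949382
```

View pics/w12.png

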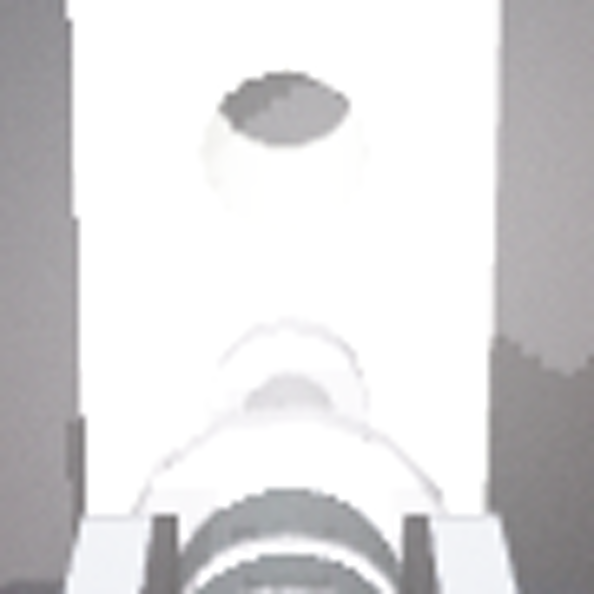

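```bash
python3 -m pendant '[[[1,-0.03,-0.03,3,0],[1,-0.03,-0.03,6,0],[1,-0.03,-0.03,8,0],[1,-0.03,-0.03,9.5,0],[1,-0.03,-0.03,11,0],[1,-0.03,-0.03,12.3,0],[1,-0.03,-0.03,13.2,0],[1,-0.03,-0.03,13.5,0]]]'
```

```text
time: 26.8
ee_pos: [529.6, 243.8, 74.1]
orientation: [-2.218, -2.225, 0.001]
force: [-0.6, -0.0, -2.1]
width: 16.2
```

```bash
python3 -m pendant '[[[1,0,0,0.05,0],[1,0,0,0.1,0],[1,0,0,0.15,0],[1,0,0,0.2,0],[1,0,0,0.25,0],[1,0,0,0.25,0],[1,0,0,0.25,0],[1,0,0,0.25,0]]]'
python3 - <<'E'
from h import *
im=r.get_image('wrist');s=r.sense();print(s['ee_pos'],s['force'],s['width'])
g=im[150:390,200:440]
cv2.imwrite('pics/w13.png',cv2.resize(g,None,fx=2.4,fy=2.4,interpolation=cv2.INTER_CUBIC)[:,:,::-1])
E
```

```text
time: 27.8
ee_pos: [529.8, 243.8, 72.2]
orientation: [2.218, 2.225, -0.0]
force: [0.4, -0.7, -2.1]
width: 16.0
[529.82860922 243.81332652  72.21089931] [-0.60325805 -0.04807831 -1.7853879 ] 16.27706702778389
```

View pics/w13.png

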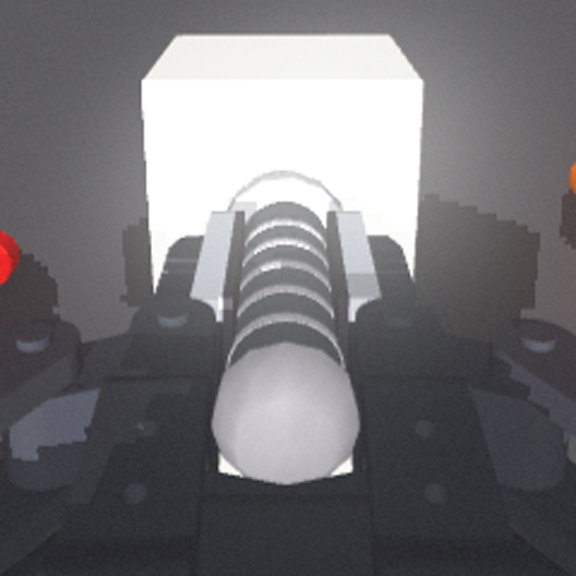

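Inside the hole, with the collar about 1 mm above the block. I lower a little more to feel it land.

```bash
python3 -m pendant '[[[1,0,0,0.03,0],[1,0,0,0.06,0],[1,0,0,0.09,0],[1,0,0,0.1,0],[1,0,0,0.1,0],[1,0,0,0.1,0],[1,0,0,0.1,0],[1,0,0,0.1,0]]]'
```

```text
time: 28.85
ee_pos: [529.8, 243.8, 71.2]
orientation: [2.218, 2.225, -0.0]
force: [-0.6, -0.7, -1.7]
width: 16.3
```

```bash
python3 -m pendant '[[[1,0,0,0.02,0],[1,0,0,0.04,0],[1,0,0,0.06,0],[1,0,0,0.06,0],[1,0,0,0.06,0],[1,0,0,0.06,0],[1,0,0,0.06,0],[1,0,0,0.06,0]]]'
```

```text
time: 29.85
ee_pos: [529.8, 243.8, 71.1]
orientation: [2.218, 2.225, 0.0]
force: [-4.7, -1.3, 5.4]
width: 16.4
```

```bash
python3 -m pendant '[[[0.7,0,0,0,0],[0.6,0,0,0,0],[0.5,0,0,0,0],[0.45,0,0,0,0],[0.45,0,0,0,0],[0.45,0,0,0,0],[0.45,0,0,0,0],[0.45,0,0,0,0]]]'
python3 - <<'E'
from h import *
save('wrist','w14.png',(200,150,440,390),2.4);print(r.sense()['force'],r.sense()['width'])
E
```

```text
time: 30.85
ee_pos: [529.8, 243.8, 70.6]
orientation: [2.218, 2.225, -0.0]
force: [-0.5, 0.2, -0.2]
width: 46.9
[-0.11830415 -0.46993403 -0.0504106 ] 46.99010364781181
```

View pics/w14.png

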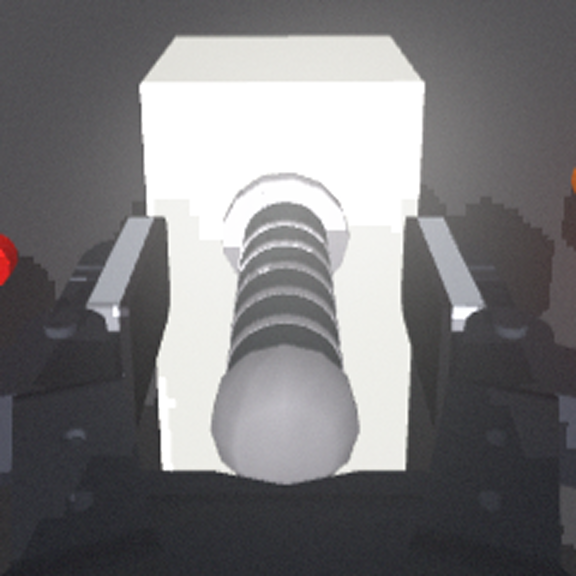

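The punch is seated and free, with clear space on both sides. I back straight up and take a final look.

```bash
python3 -m pendant '[[[0.45,0,0,-1,0],[0.45,0,0,-3,0],[0.45,0,0,-6,0],[0.45,0,0,-10,0],[0.45,0,0,-14,0],[0.45,0,0,-16,0],[0.45,0,0,-16,0],[0.45,0,0,-16,0]]]'
python3 - <<'E'
from h import *
save('wrist','w15.png');im=r.get_image('wrist')
g=np.clip((im[130:300,270:370].astype(float)-150)*2.4,0,255).astype(np.uint8)
cv2.imwrite('pics/w15d.png',cv2.resize(g,None,fx=3.5,fy=3.5,interpolation=cv2.INTER_CUBIC)[:,:,::-1])
save('scene','s15.png',(160,120,460,300),2.6);T=wpose();print(T[:3,3])
for z in (61,119): print(wproj([530,242.5,z],T))
E
```

```text
time: 31.9
ee_pos: [529.6, 243.8, 230.1]
orientation: [-2.218, -2.225, 0.001]
force: [-0.3, 0.3, 0.3]
width: 46.9
[529.21379862 243.71693703 229.40726061]
[319.27077296 179.06464763]
[319.25121017 194.97255182]
```

View pics/w15d.png

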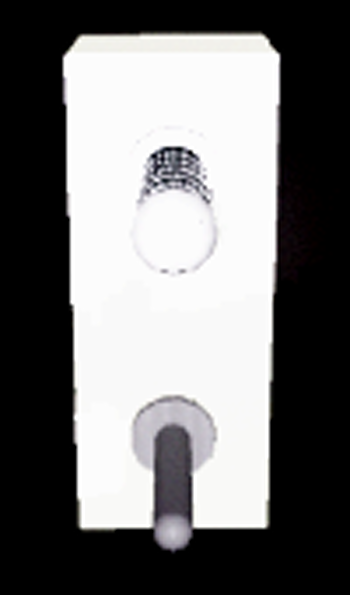

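View pics/s15.png

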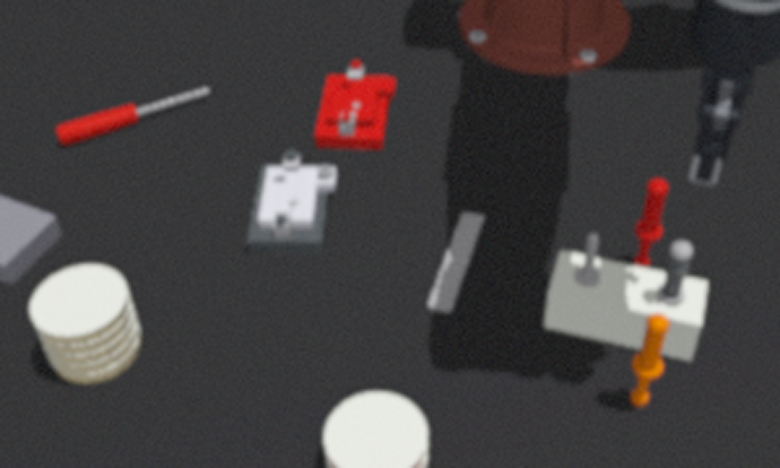

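I have time, so I check the mark close up with the empty hand.

```bash
python3 -m pendant '[[[0.45,-6,-0.5,0,0],[0.45,-12,-1,0,0],[0.45,-18,-1.5,0,0],[0.45,-24,-2,0,0],[0.45,-30,-2.5,0,0],[0.45,-36,-3,4,0],[0.45,-42,-3.5,8,0],[0.45,-42.4,-3.5,11,0]]]'; python3 -m pendant '[[[0.45,0,0,0,0],[0.45,0,0,0,0],[0.45,0,0,0,0],[0.45,0,0,0,0],[0.45,0,0,0,0],[0.45,0,0,0,0],[0.45,0,0,0,0],[0.45,0,0,0,0]]]'
python3 - <<'E'
from h import *
im=r.get_image('wrist');T=wpose();print(T[:3,3]);x,y=np.round(wproj([495.4,-183.6,32],T)).astype(int);print(x,y)
g=np.clip((im[y-25:y+25,x-30:x+30].astype(float)-100)*1.6,0,255).astype(np.uint8)
cv2.imwrite('pics/w16.png',cv2.resize(g,None,fx=11,fy=11,interpolation=cv2.INTER_CUBIC)[:,:,::-1])
E
```

```text
time: 33.05
ee_pos: [495.4, -182.9, 119.2]
orientation: [2.221, 2.221, -0.0]
force: [0.2, 0.0, -0.4]
width: 47.1
time: 34.05
ee_pos: [496.0, -180.3, 120.6]
orientation: [2.218, 2.225, -0.0]
force: [0.3, -0.1, -0.0]
width: 47.0
[ 496.02961154 -180.28352792  120.56500037]
317 206
```

View pics/w16.png

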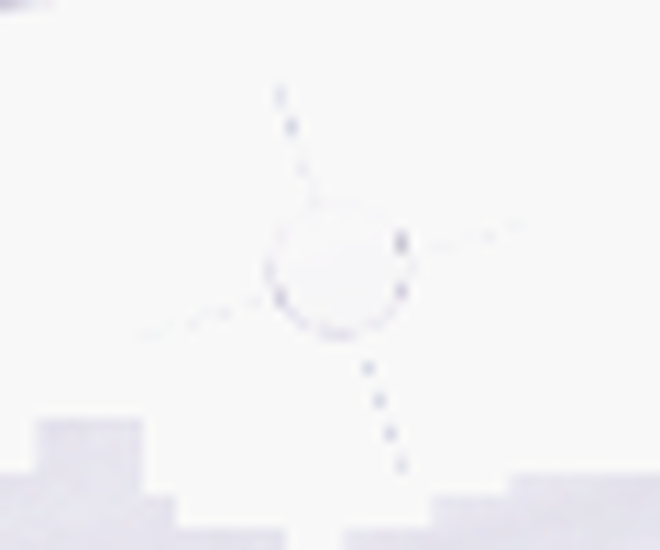

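Run:
```python
from h import *
for n,c in (('im6',(317.8,186.2)),('im11',None)):
    im=np.load(n+'.npy').astype(float).mean(2)
    if c is None: c=(319,181+10.5)
    x=int(round(c[0]));y=int(round(c[1])); print(n,im[y-12:y+12,x-1:x+2].mean(1).round(0))
im=r.get_image('wrist').astype(float).mean(2);print(im[192:222,316:319].mean(1).round(0))
```

```text
im6 [241. 243. 244. 243. 241. 239. 218. 160. 180. 198. 198. 196. 193. 192.
 190. 188. 190. 195. 211. 234. 242. 241. 242. 242.]
im11 [248. 248. 247. 246. 246. 238. 199. 210. 210. 208. 205. 202. 202. 199.
 200. 194. 179. 209. 241. 246. 246. 247. 247. 241.]
[255. 255. 255. 255. 255. 255. 255. 254. 255. 255. 255. 255. 254. 254.
 254. 254. 254. 254. 251. 247. 255. 255. 255. 255. 255. 255. 255. 255.
 255. 255.]
```

```bash
python3 -m pendant '[[[0.45,0,0,-3,0],[0.45,0,0,-6,0],[0.45,0,0,-9,0],[0.45,0,0,-10,0],[0.45,0,0,-10,0],[0.45,0,0,-10,0],[0.45,0,0,-10,0],[0.45,0,0,-10,0]]]'
python3 - <<'E'
from h import *
save('top','top9.png',(200,90,480,310),2.8); print(r.close_job())
E
```

```text
time: 35.15
ee_pos: [495.8, -180.1, 219.9]
orientation: [-2.218, -2.224, 0.0]
force: [0.3, 0.0, -0.6]
width: 47.0
the job is handed in; nothing more can be done
None
```

View pics/top9.png

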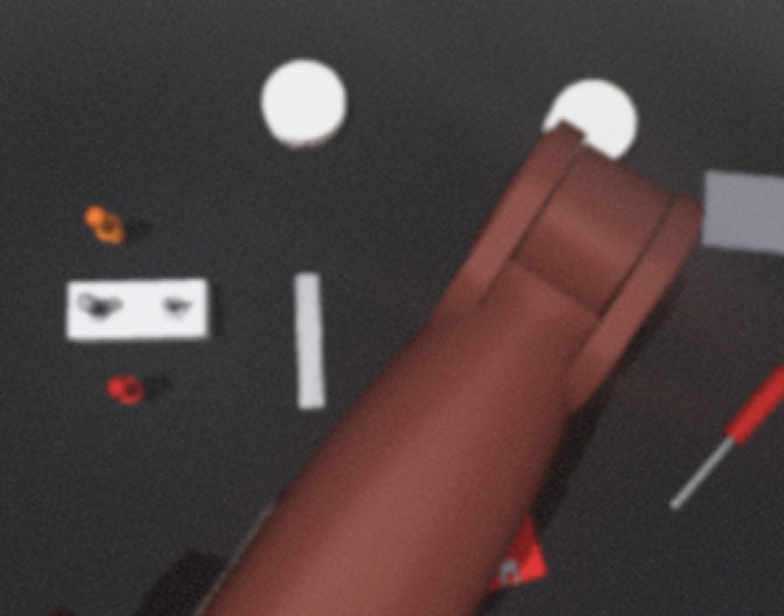

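I punched the scribed spot once and put the punch back upright in its hole. The job is handed in at about 35 s of the 67 allowed.

- **Alignment and press:** With the foot on the blank, the picture showed it within about 0.5 mm of the cross. At a push of about 15 N, the force dropped by about 5.4 N in one step. I stopped there, and the push never reached a solid stop.
- **Mark:** I could not measure its depth. The close-up with the empty hand was washed out by glare. The sign that the plug moved is the dark edge in its hole: it was on one side before the punch and on the other after it, as a deeper plug would show.
- **Return:** I felt the collar land with about 5 N at the same height as when I grasped the punch. The pictures after opening the fingers show it upright in its hole.
- **Everything else:** In the last pictures the scriber, rule and look-alikes are where they were. The arm hid the blank in the final top view, and part of one dish stack as well. The scene view just before that showed the blank, the ring on its ear and both stacks in place.

During the press I saw a side force of about 3 to 4 N. The top and wrist cameras disagreed by 1 to 3 mm, so I aligned by the wrist view.

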